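# Wind up the clockwork ferrule feeder

### The arm

A 6-joint arm with a two-finger parallel gripper is mounted at the origin on the work surface. World frame = base frame: x ahead of the robot, y to its left, z up, the work surface at z = 0. Lengths are in m, angles in rad, forces in N, time in s.
With the tool pointing down it reaches from about 0.35 to 0.775 m from the base axis. Payload 7.3 kg.
Tool frame: the origin (TCP) lies on the front face of the gripper's body, between the roots of the fingers; the fingertips stand ahead of it and the grasp point (between the pads) lies 47 mm ahead of it (finger_overhang is the z of the fingertips in the tool frame, in m); z points along the fingers, y is the line along which they close (so a half turn about z gives the same grasp; the last joint's range is limited). The gripper opens to 92 mm and grips with 3 to 60 N. Pads are 19 mm wide; open, the fingers measure 130 mm over their backs; the gripper's body (75 mm by 190 mm) begins 47 mm behind the grasp point.
Start: joints at [0.981, 0.342, 1.524, -0, 1.275, -0.146], TCP at [0.225, 0.474, 0.292] pointing down, gripper open.
Joint ranges: [-2.53, 2.53], [-0.77, 2.02], [0.04, 2.7], [-1, 4.14], [0.28, 2.66], [-3.11, 3.11]. Speed limits (rad/s): [2.57, 2.57, 3.14, 3.14, 3.14, 3.14].

### API

Orientations are given as [roll, pitch, yaw] about the fixed x, y, z axes, in that order (R = Rz(yaw) Ry(pitch) Rx(roll)).
In Python, from cell import * gives the robot as it stands. The module is installed in compiled form; this text tells all that it offers.
- The arm moves only by the tool arm_command, never from a script. Its argument "series" is a list of rows, each an object of numbers: "x", "y", "z": the shift along the tool's x, y, z in mm; "rx", "ry", "rz": the turn, a rotation vector about the tool's x, y, z in degrees. A call has 1 to 20 rows; each row is the pose to reach, as a shift and turn from the pose commanded when the call began, along the tool's axes at that moment; what a row does not reach only later rows make up. A row lasts 1/10 s, in which the tool goes at most 50 mm and 8.59 degrees, less where a joint would pass 70% of its speed; a pose out of reach is approached as far as the arm can. A call with a gripper value outside its range is refused whole. "hand" is the finger opening in mm, from 0 to 91.8, set as the call begins (left out, the last holds). The fingers move at their own pace and stop on an object; "squeeze" is the grip in N (left out, the last holds). Time passes only in rows, so rows that repeat a pose let the fingers close. It gives the time, the measured TCP pose, the force, the opening and the grip force at its end, in the units of the state.
- observe(): the state, without advancing time (a new reading comes with each control period).
- read_camera(name): name is "scene" or "side" or "wrist"; returns a dict with "pixels" (384x512x3 uint8, blue, green, red), "K" (3x3 intrinsics, pixels), "rvec" (rotation vector, rad) and "tvec" (3), from world to camera coordinates, as OpenCV has them. Camera axes: x right, y down, z forward; pixel columns grow to the right and rows downward; lengths in m; the calibration is good to about 2 mm. A picture is of the moment at which its call begins. There is no depth.
- hand_in(): hands the job in; it is judged then, once.
Trained networks look in a picture, given as the dict that the camera call returned (one of the last four; its "shot" number tells which), for a name from the list of things; names that differ only in an ending like _2 or _b are one class to them, and where a whole thing is asked for, a point or a joint stands for the part that bears it (a point fixed in the world has none). Each returns a list of dicts, best first, with "confidence" (0 to 1); they miss things now and then, are a little off and sometimes report something else, mostly with a low value. They report only what shows in the picture. A call takes as long as a camera call.
- boxes_of(picture, query): "point" ([x, y, z] in m, in world coordinates, good to about 4 mm: the middle of the surface that is visible of it).
- trace(picture, query): "pixels" (384x512 bool, what is visible of it).
- mark_of(picture, query): "point" ([x, y, z] in m, in world coordinates, good to about 4 mm: a listed point, or the origin of a listed thing).
The state is a dict: "time": time; "qpos": joint angles; "qvel": joint speeds; "joint_efforts": joint torques, N m; "tool_pos": TCP position; "tool_rot": TCP orientation; "contact_force": force on the tool from outside, world axes, zero at the start; "torque": the same for the moment, N m; "opening": finger opening in m; "grip_force": force on a finger pad.
Only numpy, scipy, OpenCV 4.12 (cv2) and the standard library are available. Lean on these libraries where they do the work, as an engineer would, in place of code of your own. Each camera call takes 0.05 s, during which the arm holds its last target. There are 200 camera calls.

### The job

The clockwork feeder that hands out brass ferrules has run down: wind it up fully by its wing key, clockwise as you face the key, in as many part turns as it takes. The key springs back to its last click whenever you let go, so keep going until it comes up against its stop and the reserve pointer stays at the cross mark at the end of its slot after you have let go. Leave the oil can, the ferrule tray and the knife where they are.

Things in the scene. Friction and masses are not known exactly. Their poses are not given: they have to be found in the camera images.
- feeder: The feeder, fixed: green base plate 260 x 170 x 14 mm, grey casing 130 x 140 mm (top at 170 mm) with a small hopper bowl of ferrules on it, and before the casing a round aluminium spring drum, 120 mm across, its flat face tilted 30 degrees from level, up and to the front. Origin on the bench, 40 mm before the plate's centre; -x is the front, z up. Centre of the drum's face: (-30, 0, 150) mm.
- key: Steel wing key. Origin: centre of the drum's face; z out of the face along the key's axis (30 degrees from vertical), x along the wing's width, y its thickness. Winding is clockwise seen from outside (negative about z), against 0.06 to 0.2 N m. A hidden ratchet clicks every 30 degrees; let go between clicks, it springs back to the last. The stop is about 12 degrees past the last click.
- key_grip (a point): On the key's axis at the wing's mid height, 34 mm out of the drum's face; axes as the key's. The wing is 48 mm wide (x), 9 mm thick (y) and stands from 20 to 48 mm out of the face on a 13 mm shaft; it can be taken across its thickness or across its width. At the start the key needs 6 to 9 more clicks.
- pointer_tip (a point): Top of the reserve pointer, a dark steel tab 16 x 3 x 10 mm standing up from a 72 mm slot along y on the casing's top. Geared to the key, it moves 6.3 mm per click towards the feeder's +y; it cannot be moved by hand. Wound fully it stands at the cross mark.
- full_mark (a point): The thin cross mark near the slot's +y end, on the casing's top, at (62, 32, 172) mm from the feeder's origin (axes as the feeder's): fully wound, the pointer rests at the same y; one click short it rests 6 mm to the -y side.
- oil_can: Bystander: red oil can, 84 mm across, 155 mm high with its spout. Origin at the centre of its underside.
- tray: Bystander: steel tray of brass ferrules, 130 x 100 x 45 mm. Origin at the centre of its underside.
- knife: Bystander: knife lying flat, wooden handle 105 x 24 x 20 mm, about 200 mm long in all. Origin under its middle, blade to +x.

How it is judged:
At the end, for the whole second after the job is handed in: The key, let go and at rest, is held by its last click: the reserve pointer stays within 3 mm of the cross mark (y above 28.9 mm in the feeder's frame; one click short is 26 mm) (y of pointer_tip in the frame of feeder above 0.0289 m and angular speed of key below 0.2 rad/s); the robot touches nothing.
It fails at once if the oil can was moved more than 30 mm (distance of oil_can from where it was at the start of the episode above 0.03 m).
It fails at once if the ferrule tray was moved more than 30 mm (distance of tray from where it was at the start of the episode above 0.03 m).
It fails at once if the knife was moved more than 30 mm (distance of knife from where it was at the start of the episode above 0.03 m).
It also fails if it takes over 64 s, if anything falls off the work surface, if the arm or the gripper's body presses on something with over 40 N, if the wrist force passes 120 N, or if a joint passes its speed limit or range.

## Working session

There is one attempt and no reset: what is moved stays moved. The work goes in short steps, Python scripts to look and compute and a tool call to move; the robot and the scene stay as the last step left them, time stands still between calls to the robot, and variables do not carry over. Pictures are saved under pics/ and viewed, at most 10 in all, crops included, and the job is handed in when it is done.

Besides the shell and the picture viewer there is one more tool, called after "Emit:" as name(argument=value, ...), one argument or row to a line, values as JSON. arm_command: Moves the arm, as the interface text tells. Its arguments: {"type":"object","properties":{"series":{"type":"array"},"hand":{"type":"number"},"squeeze":{"type":"number"}},"required":["series"]}

```bash
mkdir -p pics
cat > h.py <<'E'
from cell import *
import numpy as np, cv2
from scipy.spatial.transform import Rotation as R
def shot(n,save=None):
    p=read_camera(n)
    if save: cv2.imwrite('pics/'+save,p['pixels'])
    return p
def proj(p,X):
    return cv2.projectPoints(np.array(X,float).reshape(-1,3),p['rvec'],p['tvec'],p['K'],None)[0].reshape(-1,2)
def tri(ps,uv):
    A=[]
    for p,(u,v) in zip(ps,uv):
        P=p['K']@np.c_[cv2.Rodrigues(p['rvec'])[0],np.ravel(p['tvec'])]
        A+=[u*P[2]-P[0],v*P[2]-P[1]]
    X=np.linalg.svd(np.array(A))[2][-1];return X[:3]/X[3]
E
python3 - <<'E'
from h import *
np.set_printoptions(precision=4,suppress=True)
s=observe();print(s['time'],s['tool_pos'],s['tool_rot'],s['opening'])
ps=[shot('scene','a.png'),shot('side','b.png')]
for p in ps:
    for q in ['feeder','key','key_grip','pointer_tip','full_mark','oil_can','tray','knife']:
        r=mark_of(p,q); print(q,[(np.round(d['point'],4),round(d['confidence'],2)) for d in r[:2]])
cv2.imwrite('pics/ab.png',cv2.resize(np.hstack([p['pixels'] for p in ps]),(800,300)))
E
```

```text
0.0 [0.2252 0.4739 0.2915] [-3.1401 -0.0002  2.6978] 0.09154829001725565
feeder []
key [(array([0.5666, 0.0607, 0.1501]), 0.59), (array([0.5292, 0.2854, 0.0007]), 0.4)]
key_grip [(array([0.5503, 0.0616, 0.1804]), 0.67)]
pointer_tip []
full_mark [(array([0.6561, 0.0945, 0.1733]), 0.62)]
oil_can [(array([ 0.5348, -0.1527,  0.0001]), 0.96)]
tray [(array([0.5266, 0.287 , 0.0025]), 0.56)]
knife [(array([ 0.4204,  0.031 , -0.0007]), 0.54)]
feeder [(array([0.5976, 0.062 , 0.0044]), 0.75)]
key [(array([0.5663, 0.0613, 0.1502]), 0.82)]
key_grip [(array([0.5509, 0.0595, 0.1775]), 0.67)]
pointer_tip [(array([0.6572, 0.0357, 0.1843]), 0.4)]
full_mark [(array([0.6543, 0.0938, 0.1677]), 0.73)]
oil_can [(array([ 0.5348, -0.1545, -0.0015]), 0.65)]
tray [(array([0.5282, 0.2896, 0.003 ]), 0.67)]
knife [(array([0.4231, 0.0261, 0.0043]), 0.69)]
```

View pics/a.png

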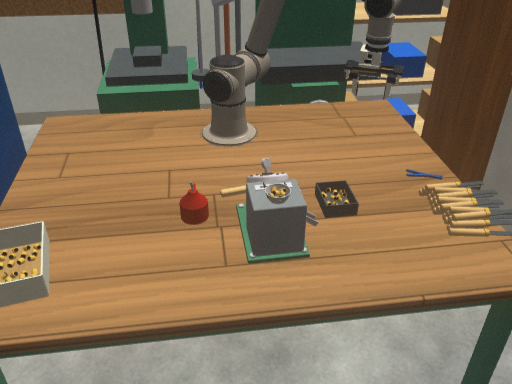

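View pics/b.png

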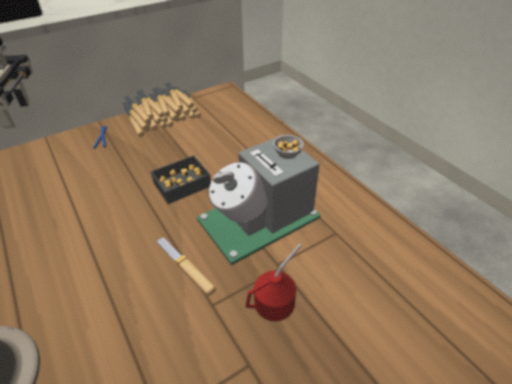

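The scene camera shows the feeder from behind: casing about (275,215), oil can (194,207), tray (337,197). The side camera shows the drum face at about (235,188) with the wing key, pointer slot at (266,160), knife (186,265) and oil can (273,295). Next I'll hover on the key's axis and look with the wrist camera.

```bash
cat >> h.py <<'E'
np.set_printoptions(precision=4,suppress=True)
def rel(Rt,pt):
    s=observe();R0=R.from_euler('xyz',s['tool_rot'])
    print('shift mm',1e3*R0.inv().apply(np.array(pt)-s['tool_pos']),'rot deg',np.degrees((R0.inv()*Rt).as_rotvec()))
E
python3 - <<'E'
from h import *
Rt=R.from_matrix(np.c_[[0,1,0],[.866,0,.5],[.5,0,-.866]])
rel(Rt,[.477,.061,.306])
E
```

```text
shift mm [-404.629  -265.1039  -13.781 ] rot deg [-26.7244 -16.8902  63.024 ]
```

Emit:
arm_command(
  series=[
    {"x":-405,"y":-265,"z":-14,"rx":-26.7,"ry":-16.9,"rz":63},
    {"x":-405,"y":-265,"z":-14,"rx":-26.7,"ry":-16.9,"rz":63},
    {"x":-405,"y":-265,"z":-14,"rx":-26.7,"ry":-16.9,"rz":63},
    {"x":-405,"y":-265,"z":-14,"rx":-26.7,"ry":-16.9,"rz":63},
    {"x":-405,"y":-265,"z":-14,"rx":-26.7,"ry":-16.9,"rz":63},
    {"x":-405,"y":-265,"z":-14,"rx":-26.7,"ry":-16.9,"rz":63},
    {"x":-405,"y":-265,"z":-14,"rx":-26.7,"ry":-16.9,"rz":63},
    {"x":-405,"y":-265,"z":-14,"rx":-26.7,"ry":-16.9,"rz":63},
    {"x":-405,"y":-265,"z":-14,"rx":-26.7,"ry":-16.9,"rz":63},
    {"x":-405,"y":-265,"z":-14,"rx":-26.7,"ry":-16.9,"rz":63},
    {"x":-405,"y":-265,"z":-14,"rx":-26.7,"ry":-16.9,"rz":63},
    {"x":-405,"y":-265,"z":-14,"rx":-26.7,"ry":-16.9,"rz":63},
    {"x":-405,"y":-265,"z":-14,"rx":-26.7,"ry":-16.9,"rz":63},
  ],
)

```text
time: 2.2
tool_pos: [0.4768, 0.0616, 0.306]
tool_rot: [2.619, 0.0, 1.572]
contact_force: [0.3, -0.1, -0.3]
opening: 0.0916
grip_force: 0.0
```

Run:
```python
from h import *
s=observe();print(s['time'],s['tool_pos'],s['qpos'],R.from_euler('xyz',s['tool_rot']).as_matrix())
p=shot('wrist','w1.png')
for q in ['feeder','key','key_grip','pointer_tip','full_mark']:
    print(q,[(d['point'],d['confidence'],proj(p,d['point'])[0]) for d in mark_of(p,q)[:2]])
Rm=cv2.Rodrigues(p['rvec'])[0];print(-Rm.T@np.ravel(p['tvec']),Rm)
for d in trace(p,'key')[:1]:
    m=d['pixels'];print(m.sum(),cv2.minAreaRect(cv2.findNonZero(m.astype('uint8'))))
```

```text
2.2 [0.4768 0.0616 0.306 ] [-0.0425  0.0475  1.9629  0.0375  0.6092 -0.0688] [[-0.0011  0.8665  0.4992]
 [ 1.      0.0012  0.0003]
 [-0.0003  0.4992 -0.8665]]
feeder [([0.5937, 0.0657, 0.0018], 0.88, array([216.3791, 158.9672])), ([0.5313, -0.1486, -0.0006], 0.46, array([176.8842, 322.4024]))]
key [([0.5659, 0.0592, 0.1467], 0.7, array([253.8007, 191.3041]))]
key_grip [([0.5449, 0.0604, 0.1833], 0.97, array([253.3519, 203.884 ]))]
pointer_tip [([0.6591, 0.0404, 0.1853], 0.61, array([364.4297, 208.0377]))]
full_mark [([0.6585, 0.0966, 0.1718], 0.9, array([357.4658, 144.3135]))]
[0.4306 0.1289 0.387 ] [[ 0.8668  0.0012  0.4987]
 [-0.1228 -0.9687  0.2158]
 [ 0.4833 -0.2483 -0.8395]]
1241 ((255.6514892578125, 198.38516235351562), (63.36716842651367, 26.210155487060547), 32.2756462097168)
```

View pics/w1.png

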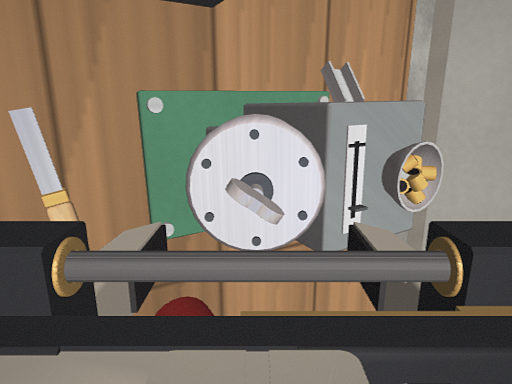

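The wrist view shows the drum face centred at about (256,183), with the wing running from (228,182) to (283,220). The pointer stands at (357,208) and the cross mark at (357,145), which is about 9 clicks. Next I'll fit the feeder's pose and the key's angle.

```bash
cat >> h.py <<'E'
from scipy.optimize import least_squares, minimize
def keyframe(f):
    F=R.from_euler('z',f[2]); O=np.array([f[0],f[1],0])
    A=F*R.from_euler('y',-30,degrees=True)   # columns: key zero frame in world
    return A, O+F.apply([-.03,0,.15])
def wingmask(p,A,C,a):
    m=np.zeros((384,512),np.uint8)
    c=np.array([[x,y,z] for x in(-.024,.024) for y in(-.0045,.0045) for z in(.02,.048)])
    t=np.linspace(0,6.28,16); s=np.array([[.0065*np.cos(k),.0065*np.sin(k),z] for k in t for z in(0,.02)])
    K=A*R.from_euler('z',a)
    for X in(c,s): cv2.fillConvexPoly(m,cv2.convexHull(np.round(proj(p,C+K.apply(X))*16).astype(np.int32)),1,shift=4)
    return m>0
def keyangle(p,f,m):
    A,C=keyframe(f); best=[]
    for a in np.radians(np.arange(-90,90,2)):
        w=wingmask(p,A,C,a); best.append((round((w&m).sum()/(w|m).sum(),3),round(np.degrees(a))))
    return sorted(best)[::-1][:6]
E
python3 - <<'E'
from h import *
w=shot('wrist');s=shot('side')
obs=[(w,(138,93),(-90,85,14)),(w,(357,145),(62,32,170)),(s,(235,254),(-90,-85,14)),(s,(198,217),(-90,85,14)),(s,(319,214),(170,-85,14))]
def res(f):
    F=R.from_euler('z',f[2])
    return np.concatenate([(proj(p,np.array([f[0],f[1],0])+F.apply(np.array(X)/1e3))[0]-uv) for p,uv,X in obs])
r=least_squares(res,[.596,.061,.02]);f=r.x;print(f,np.degrees(f[2]),r.fun)
A,C=keyframe(f);print('C',C,'grip',C+A.apply([0,0,.034]))
gw=mark_of(w,'key_grip')[0]['point'];gs=mark_of(s,'key_grip')[0]['point']
print('tri grip',tri([w,s],[proj(w,gw)[0],proj(s,gs)[0]]), 'face centre px',proj(w,C),proj(s,C))
for p in(w,s):
    m=trace(p,'key')[0]['pixels'];print(keyangle(p,f,m))
    # dark hub/disc: bright aluminium face
# disc circle check
img=w['pixels'].copy();t=np.linspace(0,6.28,60)
ring=proj(w,C+A.apply(np.c_[.06*np.cos(t),.06*np.sin(t),0*t]))
cv2.polylines(img,[ring.astype(np.int32)],True,(0,0,255),1)
a=np.radians(keyangle(w,f,trace(w,'key')[0]['pixels'])[0][1])
cs,_=cv2.findContours(wingmask(w,A,C,a).astype('uint8'),0,1);cv2.drawContours(img,cs,-1,(0,255,0),1)
cv2.imwrite('pics/w2.png',cv2.resize(img[60:280,120:450],(792,528)))
E
```

```text
[0.5992 0.0624 0.0447] 2.560314346573816 [ 1.4482 -0.589  -0.8345 -1.5796 -0.8588  7.5816 -0.9674 -0.7104  3.0602
 -1.777 ]
C [0.5692 0.0611 0.15  ] grip [0.5522 0.0603 0.1794]
tri grip [0.5485 0.0591 0.177 ] face centre px [[258.3044 189.4544]] [[233.073  184.2279]]
[(np.float64(0.69), -34), (np.float64(0.686), -36), (np.float64(0.681), -38), (np.float64(0.677), -32), (np.float64(0.673), -30), (np.float64(0.669), -42)]
[(np.float64(0.653), -42), (np.float64(0.64), -32), (np.float64(0.64), -36), (np.float64(0.639), -38), (np.float64(0.639), -40), (np.float64(0.637), -34)]
```

View pics/w2.png

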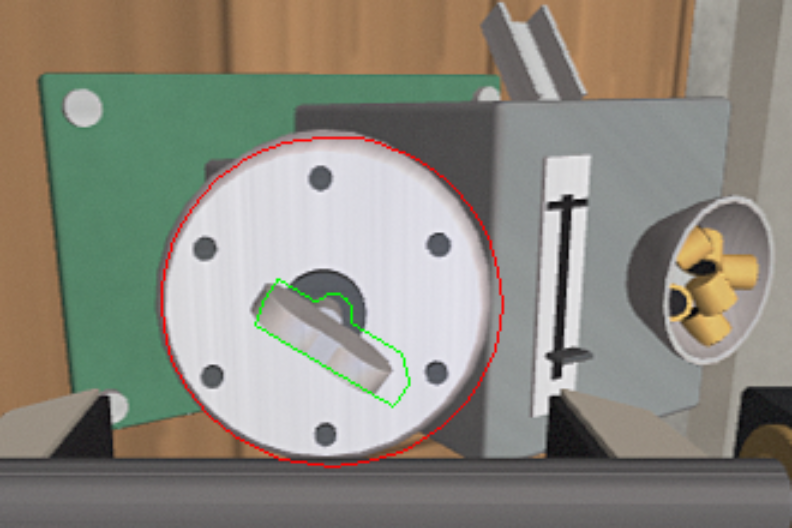

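The overlay shows the model ring about 4 px too far right of the true rim, and one of the side corners I picked was bad. I'll refit on the six bolts, whose mean is at about (254.4,188.8).

Run:
```python
from h import *
w=shot('wrist');s=shot('side')
c=lambda u,v:(120+u/2.4,60+v/2.4)
obs=[(w,c(40,75),(-90,85,14)),(w,c(567,204),(62,32,170)),(s,(235,254),(-90,-85,14)),(s,(319,214),(170,-85,14))]
B=[c(*b) for b in [(320,178),(205,248),(212,377),(325,434),(436,373),(438,244)]]
def res(q):
    F=R.from_euler('z',q[2]);O=np.array([q[0],q[1],0]);A,C=keyframe(q)
    e=[proj(p,O+F.apply(np.array(X)/1e3))[0]-uv for p,uv,X in obs]
    for i,b in enumerate(B):
        t=np.radians(90+60*i); e.append(proj(w,C+A.apply([q[3]*np.cos(t),q[3]*np.sin(t),0]))[0]-b)
    return np.concatenate(e)
r=least_squares(res,[.596,.061,.02,.05],x_scale=[.01,.01,.05,.01],loss='soft_l1');f=r.x;print(f,np.degrees(f[2]));print(res(f).reshape(-1,2))
A,C=keyframe(f);print('C',C,'grip',C+A.apply([0,0,.034]))
mw=trace(w,'key')[0]['pixels'];print(keyangle(w,f,mw));print(keyangle(s,f,trace(s,'key')[0]['pixels']))
# wing top edges ends in wrist crop -> angle by top face ends at 48mm
```

```text
[0.5957 0.0613 0.0275 0.0464] 1.5775792241867894
[[ 0.3289 -0.0506]
 [-2.6289  0.0614]
 [-2.9132  8.4759]
 [ 2.6032 -0.0152]
 [-0.2093  0.0078]
 [-0.2424  0.3998]
 [ 0.2835 -0.1776]
 [ 0.4752  0.0306]
 [ 0.2917 -0.5493]
 [ 0.145  -0.1663]]
C [0.5657 0.0605 0.15  ] grip [0.5487 0.06   0.1794]
[(np.float64(0.787), -36), (np.float64(0.786), -38), (np.float64(0.784), -40), (np.float64(0.78), -34), (np.float64(0.774), -42), (np.float64(0.763), -32)]
[(np.float64(0.729), -42), (np.float64(0.723), -44), (np.float64(0.716), -46), (np.float64(0.704), -38), (np.float64(0.702), -40), (np.float64(0.701), -48)]
```

```bash
cat >> h.py <<'E'
f=np.array([.5957,.0613,.0275])
A,C=keyframe(f)
def toolrot(a): # tool y at key angle a (deg), tool z = -key z
    y=A.apply([np.cos(np.radians(a)),np.sin(np.radians(a)),0]);z=-A.apply([0,0,1.])
    return R.from_matrix(np.c_[np.cross(y,z),y,z])
E
python3 - <<'E'
from h import *
import cell
print(getattr(cell,'finger_overhang',None))
rel(toolrot(52),C+A.apply([0,0,.034+.047+.1]))
rel(toolrot(52),C+A.apply([0,0,.034+.047]))
E
```

```text
0.0655
shift mm [-2.8906 -1.5863 -1.5367] rot deg [ -0.3799   0.7413 -53.3396]
shift mm [-1.4888 -1.575  98.4535] rot deg [ -0.3799   0.7413 -53.3396]
```

Emit:
arm_command(
  series=[
    {"x":-2.9,"y":-1.6,"z":0,"rx":-0.4,"ry":0.7,"rz":-53.3},
    {"x":-2.9,"y":-1.6,"z":0,"rx":-0.4,"ry":0.7,"rz":-53.3},
    {"x":-2.9,"y":-1.6,"z":0,"rx":-0.4,"ry":0.7,"rz":-53.3},
    {"x":-2.9,"y":-1.6,"z":0,"rx":-0.4,"ry":0.7,"rz":-53.3},
    {"x":-2.9,"y":-1.6,"z":0,"rx":-0.4,"ry":0.7,"rz":-53.3},
    {"x":-2.9,"y":-1.6,"z":0,"rx":-0.4,"ry":0.7,"rz":-53.3},
    {"x":-2.9,"y":-1.6,"z":0,"rx":-0.4,"ry":0.7,"rz":-53.3},
    {"x":-2.5,"y":-1.6,"z":20,"rx":-0.4,"ry":0.7,"rz":-53.3},
    {"x":-2.2,"y":-1.6,"z":40,"rx":-0.4,"ry":0.7,"rz":-53.3},
    {"x":-2,"y":-1.6,"z":60,"rx":-0.4,"ry":0.7,"rz":-53.3},
    {"x":-2,"y":-1.6,"z":60,"rx":-0.4,"ry":0.7,"rz":-53.3},
  ],
  hand=50,
)

```text
time: 4.2
tool_pos: [0.5057, 0.0588, 0.2513]
tool_rot: [2.802, 0.402, 2.435]
contact_force: [-0.2, -0.3, -0.6]
opening: 0.0504
grip_force: 0.0
```

Run:
```python
from h import *
s=observe();print(s['time'],s['qpos'])
w=shot('wrist','w3.png')
print([(d['point'],d['confidence']) for d in mark_of(w,'key_grip')[:1]])
m=trace(w,'key');print(len(m) and keyangle(w,f,m[0]['pixels']))
rel(toolrot(52),C+A.apply([0,0,.034+.047]))
```

```text
4.2 [-0.0553  0.1748  1.9898  0.0922  0.4601 -1.0612]
[([0.5425, 0.0616, 0.1811], 0.95)]
[(np.float64(0.596), -38), (np.float64(0.576), -36), (np.float64(0.571), -40), (np.float64(0.551), -42), (np.float64(0.546), -34), (np.float64(0.53), -44)]
shift mm [ 0.1977 -0.259  39.0093] rot deg [ 0.0204  0.0658 -0.0303]
```

View pics/w3.png

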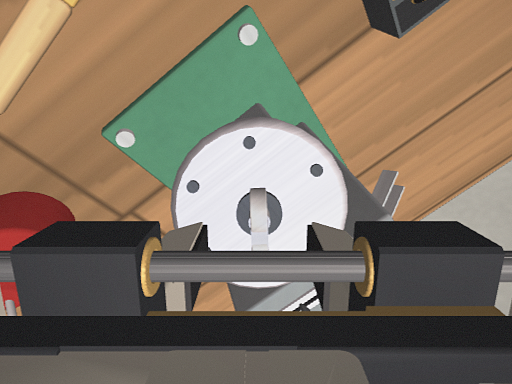

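The wing stands straight at column 259, between finger edges at 203 and 312, so it is well aligned. I'll descend and close lightly.

Emit:
arm_command(
  series=[
    {"z":15},
    {"z":30},
    {"z":39},
    {"z":39},
  ],
)

```text
invalid input
```

Emit:
arm_command(
  series=[
    {"z":0},
    {"z":0},
    {"z":0},
    {"z":0},
    {"z":0},
    {"z":0},
    {"z":0},
    {"z":0},
  ],
  hand=0,
  squeeze=10,
)

```text
invalid input
```

```bash
cat >> h.py <<'E'
def st():
    s=observe();Rt=R.from_euler('xyz',s['tool_rot']);y=A.inv().apply(Rt.as_matrix()[:,1])
    print(s['time'],'q',s['qpos'],'F tool',Rt.inv().apply(s['contact_force']),'T tool',Rt.inv().apply(s['torque']),'open',s['opening'],s['grip_force'])
    print('tool y key-angle',np.degrees(np.arctan2(y[1],y[0])),'TCP in key mm',1e3*A.inv().apply(s['tool_pos']-C))
E
python3 -c "
from h import *
st()"
```

```text
4.35 q [-0.0552  0.1701  1.9883  0.0921  0.4616 -1.0611] F tool [-0.8443 -0.4157 -0.2733] T tool [ 0.2431  0.252  -0.0027] open 0.04982676874819369 0.0
tool y key-angle 51.969671995392034 TCP in key mm [  0.2714   0.0989 120.0096]
```

Rows apparently need all six numbers; nothing moved.

Emit:
arm_command(
  series=[
    {"x":0,"y":0,"z":15,"rx":0,"ry":0,"rz":0},
    {"x":0,"y":0,"z":30,"rx":0,"ry":0,"rz":0},
    {"x":0,"y":0,"z":39,"rx":0,"ry":0,"rz":0},
    {"x":0,"y":0,"z":39,"rx":0,"ry":0,"rz":0},
  ],
)

```text
time: 4.75
tool_pos: [0.5255, 0.0594, 0.2195]
tool_rot: [2.8, 0.405, 2.434]
contact_force: [-0.4, -0.2, -0.8]
opening: 0.0504
grip_force: 0.0
```

Emit:
arm_command(
  series=[
    {"x":0,"y":0,"z":0,"rx":0,"ry":0,"rz":0},
    {"x":0,"y":0,"z":0,"rx":0,"ry":0,"rz":0},
    {"x":0,"y":0,"z":0,"rx":0,"ry":0,"rz":0},
    {"x":0,"y":0,"z":0,"rx":0,"ry":0,"rz":0},
    {"x":0,"y":0,"z":0,"rx":0,"ry":0,"rz":0},
    {"x":0,"y":0,"z":0,"rx":0,"ry":0,"rz":0},
    {"x":0,"y":0,"z":0,"rx":0,"ry":0,"rz":0},
    {"x":0,"y":0,"z":0,"rx":0,"ry":0,"rz":0},
  ],
  hand=0,
  squeeze=10,
)

```text
time: 5.55
tool_pos: [0.5256, 0.0595, 0.2199]
tool_rot: [2.799, 0.406, 2.434]
contact_force: [-1.3, 1.1, 3.1]
opening: 0.0117
grip_force: 10.0
```

```bash
python3 -c "
from h import *
st()"
```

```text
5.55 q [-0.051   0.2574  1.99    0.1071  0.3728 -1.0748] F tool [ 0.3485  1.1825 -3.2661] T tool [ 0.0798  0.2827 -0.0361] open 0.0116809574037349 10.001800507307053
tool y key-angle 51.96757032257222 TCP in key mm [ 0.167   0.1457 80.5953]
```

Gripped. Now a firmer squeeze and a first part turn, then a check.

Emit:
arm_command(
  series=[
    {"x":0,"y":0,"z":0,"rx":0,"ry":0,"rz":0},
    {"x":0,"y":0,"z":0,"rx":0,"ry":0,"rz":5},
    {"x":0,"y":0,"z":0,"rx":0,"ry":0,"rz":10},
    {"x":0,"y":0,"z":0,"rx":0,"ry":0,"rz":16},
    {"x":0,"y":0,"z":0,"rx":0,"ry":0,"rz":22},
    {"x":0,"y":0,"z":0,"rx":0,"ry":0,"rz":28},
    {"x":0,"y":0,"z":0,"rx":0,"ry":0,"rz":34},
    {"x":0,"y":0,"z":0,"rx":0,"ry":0,"rz":40},
    {"x":0,"y":0,"z":0,"rx":0,"ry":0,"rz":45},
    {"x":0,"y":0,"z":0,"rx":0,"ry":0,"rz":45},
  ],
  hand=0,
  squeeze=40,
)

```text
time: 6.55
tool_pos: [0.5251, 0.0591, 0.2195]
tool_rot: [2.622, 0.061, 1.703]
contact_force: [-5.1, -2.0, 4.2]
opening: 0.011
grip_force: 40.0
```

```bash
cat >> h.py <<'E'
def ptr():
    F=R.from_euler('z',f[2]);O=np.array([f[0],f[1],0])
    for n in('wrist','scene','side'):
        p=shot(n)
        for d in mark_of(p,'pointer_tip')[:1]:
            print(n,'pointer feeder mm',1e3*F.inv().apply(np.array(d['point'])-O),d['confidence'])
        for d in mark_of(p,'full_mark')[:1]: print(n,'mark feeder mm',1e3*F.inv().apply(np.array(d['point'])-O),d['confidence'])
E
python3 -c "
from h import *
st();ptr()"
```

```text
6.55 q [-0.0517  0.2573  1.9908  0.1063  0.3735 -0.2886] F tool [-1.5433 -2.5254 -6.2355] T tool [ 0.8059 -0.4086 -0.1242] open 0.010953648841736094 40.00258027966083
tool y key-angle 6.928602391464184 TCP in key mm [-0.4627 -0.2102 80.5591]
wrist mark feeder mm [ 60.5536  33.8478 171.5   ] 0.71
scene mark feeder mm [ 62.2924  31.5991 173.2   ] 0.87
side pointer feeder mm [ 60.0537 -17.0577 182.2   ] 0.52
side mark feeder mm [ 61.1341  33.1316 170.3   ] 0.66
```

The key is winding: the moment is -0.12 N m and the pointer moved. I'll continue the stroke.

Emit:
arm_command(
  series=[
    {"x":0,"y":0,"z":0,"rx":0,"ry":0,"rz":8.5},
    {"x":0,"y":0,"z":0,"rx":0,"ry":0,"rz":17},
    {"x":0,"y":0,"z":0,"rx":0,"ry":0,"rz":25.5},
    {"x":0,"y":0,"z":0,"rx":0,"ry":0,"rz":34},
    {"x":0,"y":0,"z":0,"rx":0,"ry":0,"rz":42.5},
    {"x":0,"y":0,"z":0,"rx":0,"ry":0,"rz":51},
    {"x":0,"y":0,"z":0,"rx":0,"ry":0,"rz":59.5},
    {"x":0,"y":0,"z":0,"rx":0,"ry":0,"rz":68},
    {"x":0,"y":0,"z":0,"rx":0,"ry":0,"rz":76.5},
    {"x":0,"y":0,"z":0,"rx":0,"ry":0,"rz":85},
    {"x":0,"y":0,"z":0,"rx":0,"ry":0,"rz":93.5},
    {"x":0,"y":0,"z":0,"rx":0,"ry":0,"rz":102},
    {"x":0,"y":0,"z":0,"rx":0,"ry":0,"rz":110.5},
    {"x":0,"y":0,"z":0,"rx":0,"ry":0,"rz":119},
    {"x":0,"y":0,"z":0,"rx":0,"ry":0,"rz":127.5},
    {"x":0,"y":0,"z":0,"rx":0,"ry":0,"rz":136},
    {"x":0,"y":0,"z":0,"rx":0,"ry":0,"rz":144.5},
    {"x":0,"y":0,"z":0,"rx":0,"ry":0,"rz":153},
    {"x":0,"y":0,"z":0,"rx":0,"ry":0,"rz":161.5},
    {"x":0,"y":0,"z":0,"rx":0,"ry":0,"rz":168},
  ],
)

```text
time: 9.0
tool_pos: [0.5245, 0.061, 0.2192]
tool_rot: [-2.643, -0.16, -1.255]
contact_force: [-5.0, 10.6, 3.5]
opening: 0.0111
grip_force: 39.9
```

```bash
python3 -c "
from h import *
st();ptr()"
```

```text
9.0 q [-0.0487  0.2574  1.9912  0.1087  0.3744  2.6461] F tool [-10.9126  -1.2612  -5.316 ] T tool [-0.0173 -2.0974 -0.1197] open 0.01107368881818933 39.928900350787444
tool y key-angle -161.19381395238133 TCP in key mm [-1.03    1.6459 80.5473]
wrist pointer feeder mm [ 63.2115  21.37   181.6   ] 0.54
wrist mark feeder mm [ 63.3645  30.5693 171.9   ] 0.63
scene mark feeder mm [ 60.4436  29.8493 170.3   ] 0.88
side pointer feeder mm [ -67.2051 -213.8329    0.1   ] 0.6
side mark feeder mm [ 62.1732  30.9021 169.4   ] 0.8
```

Emit:
arm_command(
  series=[
    {"x":0,"y":0,"z":0,"rx":0,"ry":0,"rz":5},
    {"x":0,"y":0,"z":0,"rx":0,"ry":0,"rz":10},
    {"x":0,"y":0,"z":0,"rx":0,"ry":0,"rz":10},
  ],
)

```text
time: 9.75
tool_pos: [0.5247, 0.061, 0.2193]
tool_rot: [-2.624, -0.076, -1.406]
contact_force: [-4.3, 10.8, 4.3]
opening: 0.0105
grip_force: 40.0
```

Emit:
arm_command(
  series=[
    {"x":0,"y":0,"z":0,"rx":0,"ry":0,"rz":0},
    {"x":0,"y":0,"z":0,"rx":0,"ry":0,"rz":0},
    {"x":0,"y":0,"z":0,"rx":0,"ry":0,"rz":0},
    {"x":0,"y":0,"z":0,"rx":0,"ry":0,"rz":0},
    {"x":0,"y":0,"z":0,"rx":0,"ry":0,"rz":0},
    {"x":0,"y":0,"z":-20,"rx":0,"ry":0,"rz":0},
    {"x":0,"y":0,"z":-45,"rx":0,"ry":0,"rz":0},
    {"x":0,"y":0,"z":-55,"rx":0,"ry":0,"rz":0},
    {"x":0,"y":0,"z":-55,"rx":0,"ry":0,"rz":0},
  ],
  hand=60,
)

```text
time: 10.65
tool_pos: [0.4982, 0.0586, 0.2686]
tool_rot: [-2.62, -0.079, -1.408]
contact_force: [0.4, -0.4, -0.1]
opening: 0.0603
grip_force: 0.0
```

```bash
python3 -c "
from h import *
st();ptr()
p=shot('wrist','w4.png')
m=trace(p,'key');print(len(m) and keyangle(p,f,m[0]['pixels']))
p=shot('side')
m=trace(p,'key');print(len(m) and keyangle(p,f,m[0]['pixels']))
rel(toolrot(22),C+A.apply([0,0,.134]))
"
```

```text
10.65 q [-0.0571  0.1343  1.9851  0.0876  0.4981  2.8348] F tool [ 0.409  -0.2684  0.2631] T tool [-0.3812 -0.1106  0.0112] open 0.06029036778825643 0.0
tool y key-angle -171.02758254223897 TCP in key mm [  0.8374   0.0093 136.4993]
wrist pointer feeder mm [ 61.26    19.5229 184.2   ] 0.68
wrist mark feeder mm [ 64.7667  30.6307 172.4   ] 0.77
scene mark feeder mm [ 62.4291  29.2945 172.9   ] 0.56
side pointer feeder mm [ 62.1634  15.9968 182.7   ] 0.42
side mark feeder mm [ 60.3629  30.5518 171.    ] 0.71
[(np.float64(0.686), -66), (np.float64(0.68), -68), (np.float64(0.67), -64), (np.float64(0.668), -70), (np.float64(0.648), -62), (np.float64(0.633), -72)]
[(np.float64(0.623), -74), (np.float64(0.621), -72), (np.float64(0.611), -70), (np.float64(0.593), -68), (np.float64(0.588), -76), (np.float64(0.567), -66)]
shift mm [ 0.0998 -0.021   1.3623] rot deg [ -0.0458   0.0344 166.9662]
```

View pics/w4.png

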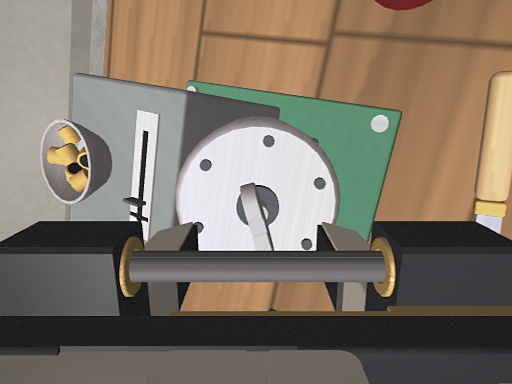

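The key rests at about -67°, which is 7 clicks done. The pointer at (137,205) is still about two clicks short of the cross at (137,215). I'll turn the wrist back and regrip.

Emit:
arm_command(
  series=[
    {"x":0,"y":0,"z":0,"rx":0,"ry":0,"rz":-8.5},
    {"x":0,"y":0,"z":0,"rx":0,"ry":0,"rz":-17},
    {"x":0,"y":0,"z":0,"rx":0,"ry":0,"rz":-25.5},
    {"x":0,"y":0,"z":0,"rx":0,"ry":0,"rz":-34},
    {"x":0,"y":0,"z":0,"rx":0,"ry":0,"rz":-42.5},
    {"x":0,"y":0,"z":0,"rx":0,"ry":0,"rz":-51},
    {"x":0,"y":0,"z":0,"rx":0,"ry":0,"rz":-59.5},
    {"x":0,"y":0,"z":0,"rx":0,"ry":0,"rz":-68},
    {"x":0,"y":0,"z":0,"rx":0,"ry":0,"rz":-76.5},
    {"x":0,"y":0,"z":0,"rx":0,"ry":0,"rz":-85},
    {"x":0,"y":0,"z":0,"rx":0,"ry":0,"rz":-93.5},
    {"x":0,"y":0,"z":0,"rx":0,"ry":0,"rz":-100},
    {"x":0,"y":0,"z":0,"rx":0,"ry":0,"rz":-100},
  ],
)

```text
time: 12.6
tool_pos: [0.498, 0.0587, 0.2673]
tool_rot: [2.955, -0.493, 0.407]
contact_force: [-0.1, 0.1, 0.5]
opening: 0.0601
grip_force: 0.0
```

Emit:
arm_command(
  series=[
    {"x":0,"y":0,"z":0,"rx":0,"ry":0,"rz":-8.5},
    {"x":0,"y":0,"z":0,"rx":0,"ry":0,"rz":-17},
    {"x":0,"y":0,"z":0,"rx":0,"ry":0,"rz":-25.5},
    {"x":0,"y":0,"z":0,"rx":0,"ry":0,"rz":-34},
    {"x":0,"y":0,"z":0,"rx":0,"ry":0,"rz":-42.5},
    {"x":0,"y":0,"z":0,"rx":0,"ry":0,"rz":-51},
    {"x":0,"y":0,"z":0,"rx":0,"ry":0,"rz":-59.5},
    {"x":0,"y":0,"z":0,"rx":0,"ry":0,"rz":-68},
    {"x":0,"y":0,"z":0,"rx":0,"ry":0,"rz":-76.5},
    {"x":0,"y":0,"z":0,"rx":0,"ry":0,"rz":-85},
    {"x":0,"y":0,"z":0,"rx":0,"ry":0,"rz":-92},
    {"x":0,"y":0,"z":0,"rx":0,"ry":0,"rz":-92},
    {"x":0,"y":0,"z":0,"rx":0,"ry":0,"rz":-92},
  ],
)

```text
time: 13.9
tool_pos: [0.498, 0.0587, 0.2673]
tool_rot: [2.646, 0.178, 1.914]
contact_force: [-0.3, -0.3, 0.4]
opening: 0.06
grip_force: 0.0
```

```bash
python3 -c "
from h import *
st()
p=shot('wrist')
m=trace(p,'key');print(len(m) and keyangle(p,f,m[0]['pixels']))
rel(toolrot(22),C+A.apply([0,0,.081]))
"
```

```text
13.9 q [-0.057   0.1364  1.9856  0.0876  0.4983 -0.5109] F tool [-0.2699 -0.1995 -0.5445] T tool [ 0.2788  0.0727 -0.0343] open 0.059967548757428824 0.0
tool y key-angle 20.671649909355903 TCP in key mm [  0.0076   0.0908 135.4651]
[(np.float64(0.754), -66), (np.float64(0.736), -64), (np.float64(0.726), -68), (np.float64(0.699), -62), (np.float64(0.682), -70), (np.float64(0.658), -60)]
shift mm [-0.0574 -0.0599 54.4623] rot deg [ 0.0295  0.0375 -1.2325]
```

Emit:
arm_command(
  series=[
    {"x":0,"y":0,"z":20,"rx":0,"ry":0,"rz":-1.5},
    {"x":0,"y":0,"z":40,"rx":0,"ry":0,"rz":-1.5},
    {"x":0,"y":0,"z":54,"rx":0,"ry":0,"rz":-1.5},
    {"x":0,"y":0,"z":54,"rx":0,"ry":0,"rz":-1.5},
  ],
)

```text
time: 14.4
tool_pos: [0.5249, 0.0594, 0.2189]
tool_rot: [2.653, 0.191, 1.94]
contact_force: [-1.0, -0.1, 0.1]
opening: 0.0599
grip_force: 0.0
```

Emit:
arm_command(
  series=[
    {"x":0,"y":0,"z":0,"rx":0,"ry":0,"rz":0},
    {"x":0,"y":0,"z":0,"rx":0,"ry":0,"rz":0},
    {"x":0,"y":0,"z":0,"rx":0,"ry":0,"rz":0},
    {"x":0,"y":0,"z":0,"rx":0,"ry":0,"rz":0},
    {"x":0,"y":0,"z":0,"rx":0,"ry":0,"rz":0},
    {"x":0,"y":0,"z":0,"rx":0,"ry":0,"rz":0},
    {"x":0,"y":0,"z":0,"rx":0,"ry":0,"rz":0},
    {"x":0,"y":0,"z":0,"rx":0,"ry":0,"rz":0},
  ],
  hand=0,
  squeeze=40,
)

```text
time: 15.2
tool_pos: [0.5247, 0.0593, 0.2205]
tool_rot: [2.652, 0.193, 1.942]
contact_force: [-3.7, -2.5, 1.3]
opening: 0.0104
grip_force: 40.0
```

Emit:
arm_command(
  series=[
    {"x":0,"y":0,"z":0,"rx":0,"ry":0,"rz":6},
    {"x":0,"y":0,"z":0,"rx":0,"ry":0,"rz":12},
    {"x":0,"y":0,"z":0,"rx":0,"ry":0,"rz":18},
    {"x":0,"y":0,"z":0,"rx":0,"ry":0,"rz":24},
    {"x":0,"y":0,"z":0,"rx":0,"ry":0,"rz":30},
    {"x":0,"y":0,"z":0,"rx":0,"ry":0,"rz":36},
    {"x":0,"y":0,"z":0,"rx":0,"ry":0,"rz":42},
    {"x":0,"y":0,"z":0,"rx":0,"ry":0,"rz":48},
    {"x":0,"y":0,"z":0,"rx":0,"ry":0,"rz":54},
    {"x":0,"y":0,"z":0,"rx":0,"ry":0,"rz":58},
    {"x":0,"y":0,"z":0,"rx":0,"ry":0,"rz":62},
    {"x":0,"y":0,"z":0,"rx":0,"ry":0,"rz":65},
    {"x":0,"y":0,"z":0,"rx":0,"ry":0,"rz":65},
  ],
)

```text
time: 16.5
tool_pos: [0.5239, 0.0595, 0.22]
tool_rot: [2.741, -0.344, 0.925]
contact_force: [-5.8, -1.7, 3.0]
opening: 0.011
grip_force: 40.2
```

```bash
python3 -c "
from h import *
st();ptr()"
```

```text
16.5 q [-0.0513  0.255   1.9917  0.106   0.3766  0.5762] F tool [-3.5669 -1.6271 -5.4823] T tool [ 0.6131 -0.9531 -0.2197] open 0.010979375049210996 40.19104986131424
tool y key-angle -42.583059992008025 TCP in key mm [-1.185   0.1371 81.5048]
wrist pointer feeder mm [ 64.7493  33.6323 185.4   ] 0.59
wrist mark feeder mm [ 62.5731  30.8911 171.9   ] 0.69
scene mark feeder mm [ 61.1351  29.5302 174.6   ] 0.81
side pointer feeder mm [ 63.447   33.5681 184.1   ] 0.4
side mark feeder mm [ 60.9259  32.8372 172.8   ] 0.92
```

The pointer is near the mark. I'll push on gently to the stop, watching the torque.

Emit:
arm_command(
  series=[
    {"x":0,"y":0,"z":0,"rx":0,"ry":0,"rz":2},
    {"x":0,"y":0,"z":0,"rx":0,"ry":0,"rz":4},
    {"x":0,"y":0,"z":0,"rx":0,"ry":0,"rz":6},
    {"x":0,"y":0,"z":0,"rx":0,"ry":0,"rz":7},
    {"x":0,"y":0,"z":0,"rx":0,"ry":0,"rz":7},
  ],
)

```text
time: 17.45
tool_pos: [0.5239, 0.0595, 0.22]
tool_rot: [2.785, -0.388, 0.805]
contact_force: [-5.6, -1.3, 3.1]
opening: 0.0103
grip_force: 40.2
```

```bash
python3 -c "
from h import *
st();ptr()"
```

```text
17.45 q [-0.0511  0.255   1.9918  0.1061  0.3767  0.6973] F tool [-3.2968 -1.3451 -5.5176] T tool [ 0.5449 -1.0429 -0.1991] open 0.010295391805138533 40.2014533476904
tool y key-angle -49.52151134990529 TCP in key mm [-1.2664  0.2139 81.5093]
wrist pointer feeder mm [ 65.979   34.6989 183.4   ] 0.56
wrist mark feeder mm [ 62.0723  34.5063 172.7   ] 0.72
scene mark feeder mm [ 61.8541  30.2106 170.7   ] 0.84
side pointer feeder mm [ 61.4982  31.821  181.9   ] 0.44
side mark feeder mm [ 61.0452  33.5341 169.2   ] 0.57
```

Emit:
arm_command(
  series=[
    {"x":0,"y":0,"z":0,"rx":0,"ry":0,"rz":2},
    {"x":0,"y":0,"z":0,"rx":0,"ry":0,"rz":4},
    {"x":0,"y":0,"z":0,"rx":0,"ry":0,"rz":6},
    {"x":0,"y":0,"z":0,"rx":0,"ry":0,"rz":6},
  ],
)

```text
time: 18.3
tool_pos: [0.5238, 0.0596, 0.2199]
tool_rot: [2.827, -0.423, 0.697]
contact_force: [-6.7, -1.4, 3.7]
opening: 0.0105
grip_force: 40.6
```

```bash
python3 -c "
from h import *
st()"
```

```text
18.3 q [-0.051   0.255   1.9918  0.106   0.3768  0.8023] F tool [-3.9881 -1.2897 -6.6049] T tool [ 0.4951 -1.0051 -0.3532] open 0.010490665460271323 40.62836030381732
tool y key-angle -55.521056223003455 TCP in key mm [-1.3203  0.2784 81.5088]
```

The torque jumped to 0.35 N m, so the key is at its stop. Now release, back off and check.

Emit:
arm_command(
  series=[
    {"x":0,"y":0,"z":0,"rx":0,"ry":0,"rz":0},
    {"x":0,"y":0,"z":0,"rx":0,"ry":0,"rz":0},
    {"x":0,"y":0,"z":0,"rx":0,"ry":0,"rz":0},
    {"x":0,"y":0,"z":0,"rx":0,"ry":0,"rz":0},
    {"x":0,"y":0,"z":0,"rx":0,"ry":0,"rz":0},
    {"x":0,"y":0,"z":-20,"rx":0,"ry":0,"rz":0},
    {"x":0,"y":0,"z":-50,"rx":0,"ry":0,"rz":0},
    {"x":0,"y":0,"z":-90,"rx":0,"ry":0,"rz":0},
    {"x":0,"y":0,"z":-100,"rx":0,"ry":0,"rz":0},
    {"x":0,"y":0,"z":-100,"rx":0,"ry":0,"rz":0},
    {"x":0,"y":0,"z":-100,"rx":0,"ry":0,"rz":0},
  ],
  hand=60,
)

```text
time: 19.4
tool_pos: [0.475, 0.0581, 0.3063]
tool_rot: [2.826, -0.425, 0.697]
contact_force: [0.4, -0.7, -0.8]
opening: 0.0599
grip_force: 0.0
```

```bash
python3 -c "
from h import *
st();ptr()
p=shot('side');q=shot('wrist')
m=trace(q,'key');print(len(m) and keyangle(q,f,m[0]['pixels']))
cv2.imwrite('pics/e.png',np.vstack([cv2.resize(p['pixels'][120:220,190:340],(600,400))[:200],cv2.resize(q['pixels'],(600,400))]))
"
```

```text
19.4 q [-0.0626  0.0413  1.9689  0.0777  0.611   0.8276] F tool [-0.492   0.5544  0.9143] T tool [ 0.2121 -0.4127 -0.0444] open 0.05993839451568802 0.0
tool y key-angle -55.54065766967501 TCP in key mm [ -0.4152   0.0703 180.774 ]
wrist pointer feeder mm [ 63.5332  33.0656 183.5   ] 0.48
wrist mark feeder mm [ 65.549   33.6103 169.7   ] 0.56
scene mark feeder mm [ 64.1275  32.8491 168.3   ] 0.68
side pointer feeder mm [ 61.0764  31.0323 185.3   ] 0.46
side mark feeder mm [ 60.0648  34.2614 172.9   ] 0.7
[(np.float64(0.656), 54), (np.float64(0.647), 56), (np.float64(0.641), 52), (np.float64(0.629), 58), (np.float64(0.625), 50), (np.float64(0.618), 48)]
```

View pics/e.png

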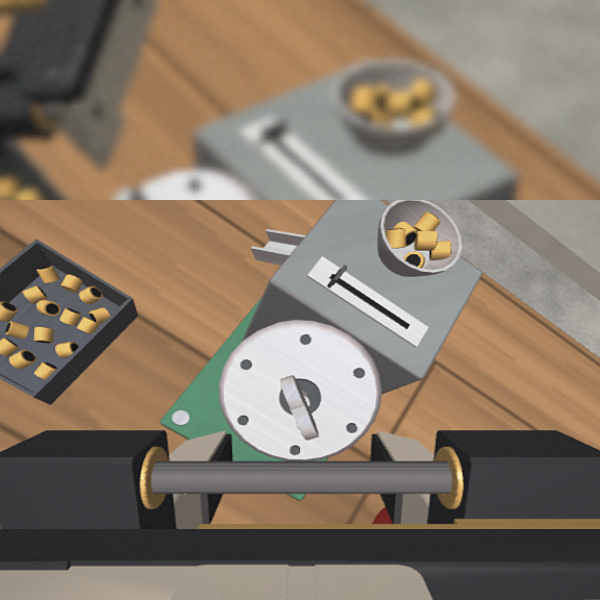

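The pointer at (338,273) stands on the cross mark. The key rests at 54°, exactly two clicks on from the last rest, and the gripper is clear of everything.

```bash
python3 -c "
from h import *
print(hand_in())"
```

```text
the job is handed in; nothing more can be done
None
```

The feeder is wound to its stop (9 clicks); after release the pointer stayed at the cross mark, the oil can, tray and knife were not touched, and the job was handed in at about 20 s (no verdict was returned).

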